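# Hang the blue rotor on the spring balancer

## Robot

A 6-joint arm with a two-finger parallel gripper is mounted at the origin on the work surface. World frame = base frame: x ahead of the robot, y to its left, z up, the work surface at z = 0. Lengths are in m, angles in rad, forces in N, time in s.
With the tool pointing down it reaches from about 0.3 to 0.775 m from the base axis. Payload 14.6 kg.
Tool frame: the origin (TCP) lies midway between the tips of the shut fingers; the grasp point (between the pads) lies 19 mm behind it (grasp_offset is the distance from the TCP to the grasp point, in m); z points along the fingers, y is the line along which they close (so a half turn about z gives the same grasp; the last joint's range is limited). The gripper opens to 94 mm and grips with 3 to 60 N. Pads are 16 mm wide; open, the fingers measure 119 mm over their backs; the gripper's body (75 mm by 177 mm) begins 78 mm behind the grasp point.
Start: joints at [-1.208, 0.3, 1.521, -0, 1.321, -0.067], TCP at [0.229, -0.5, 0.184] pointing down, gripper open.
Joint ranges: [-3.03, 3.03], [-0.79, 2.21], [0.23, 2.52], [-1.04, 4.18], [0, 3.07], [-2.55, 2.55]. Speed limits (rad/s): [2.22, 2.22, 2.57, 3.14, 3.14, 3.14].

## Interface

Orientations are given as [roll, pitch, yaw] about the fixed x, y, z axes, in that order (R = Rz(yaw) Ry(pitch) Rx(roll)).
In Python, from station import * gives the robot as it stands. The module is installed in compiled form; this text tells all that it offers.
- The arm moves only by the tool send_rows, never from a script. Its argument "rows" is a list of rows, each an object of numbers: "dx", "dy", "dz": the shift along the tool's x, y, z in mm; "roll": the turn about the tool's z in degrees; "jaw": the closure, from -1 (fully open) to 1 (shut). In form: [{"dx": .., "dy": .., "dz": .., "roll": .., "jaw": ..}, ...]. A call has 1 to 12 rows; each row shifts and turns the commanded pose from where the row before left it, along the tool's axes as they then stand; what a row does not reach is not made up. A row lasts 1/12 s, in which the tool goes at most 41.7 mm and 7.16 degrees, less where a joint would pass 70% of its speed; a pose out of reach is approached as far as the arm can. A call is refused whole if a number of a shift passes 41.7 or a number of a turn 7.16, either way. A call with a gripper value outside its range is refused whole. The fingers move at their own pace and stop on an object; "force" is the grip in N (left out, the last holds). Time passes only in rows, so rows that do not move let the fingers close. It gives the time, the measured TCP pose, the force, the opening and the grip force at its end, in the units of the state.
- get_obs(): the state, without advancing time (a new reading comes with each control period).
- camera(name): name is "side" or "top" or "wrist"; returns a dict with "frame" (400x640x3 uint8, red, green, blue), "z_map" (400x640 float32, m along the optical axis (not along the pixel's ray), 0 where there is no reading), "camera_matrix" (3x3 intrinsics, pixels), "D" ([k1, k2, p1, p2, k3] as OpenCV has them; the pictures are not rectified), "rvec" (rotation vector, rad) and "tvec" (3), from world to camera coordinates, as OpenCV has them. Camera axes: x right, y down, z forward; pixel columns grow to the right and rows downward; lengths in m; the calibration is good to about 2 mm. A picture is of the moment at which its call begins.
- hand_in(): hands the job in; it is judged then, once.
The state is a dict: "time_s": time; "qpos": joint angles; "joint_vel": joint speeds; "tau": joint torques, N m; "ee_pos": TCP position; "eef_rot": TCP orientation; "force": force on the tool from outside, world axes, zero at the start; "moment": the same for the moment, N m; "grip_width": finger opening in m; "grip_force": force on a finger pad.
Only numpy, scipy, OpenCV 4.12 (cv2) and the standard library are available. Lean on these libraries where they do the work, as an engineer would, in place of code of your own. Each camera call takes 0.05 s, during which the arm holds its last target. There are 200 camera calls.

## Task

In the motor repair corner, take the rotor with the blue fan plate out of the yellow rack and hang it, shaft stub up, in the orange ring of the spring-balanced swing arm, so that its plate rests on the ring. Lower it gently with the arm as it sinks, hold on until the arm has sunk under the weight and settled, and only then let go. Leave the white rotor in the rack.

Things in the scene. Friction and masses are not known exactly. Their poses are not given: they have to be found in the camera images.
- blue_rotor: Rotor, 0.5 to 0.7 kg, round about its z (up): BLUE fan plate 84 across, 6 thick (vanes to 11); bare steel shaft stub to grip, 16 across, from 6 to 56 above the plate's underside; below it a core 37 across down to 42, tapering to a shaft end at 65. Origin: centre of the plate's underside. Starts hung by its plate in one opening of the yellow rack, upright.
- white_rotor: Same rotor with a WHITE plate, in the rack's other opening; stays there. Same origin and axes. The rack: yellow steel, 260 long, 100 wide, 90 high, two openings 44 square, 140 apart; the plates rest on its top.
- ring (a point): Centre of the top face of the orange holder ring on the free end of the red swing arm: inner diameter 60, outer 84, 10 thick; level within 0.13 rad (it tips a little as the arm sinks). Unloaded, its top is about 196 above the bench. The arm comes from a blue post 360 away, on the robot's right; nothing of it stands above the ring's unloaded top by over 10. Hole clear above and below. z up.
- swing_arm (a joint): How far the arm has sunk (rad): 0 at the upper stop, where it starts; lower stop 0.18. 0.1 rad = ring 36 mm lower, straight down within 3 mm. A damped spring holds it up: about 1.5 N down on the ring starts it, then about 1.25 N per 10 mm. Under the blue rotor it balances 26 to 44 mm down (0.07 to 0.12 rad).
There are look-alikes about, which are no part of the job. Of the things shaped like the blue_rotor, the blue one is meant.

How it is judged:
By the outcome, as a careful person would: the job done as asked, in the order asked, and still so for the second after the job is handed in, with the robot touching nothing.
It also fails if it takes over 45 s, if anything falls off the work surface, if the arm or the gripper's body presses on something with over 40 N, if the wrist force passes 120 N, or if a joint passes its speed limit or range.

## Working session

There is one attempt and no reset: what is moved stays moved. The work goes in short steps, Python scripts to look and compute and a tool call to move; the robot and the scene stay as the last step left them, time stands still between calls to the robot, and variables do not carry over. Pictures are saved under pics/ and viewed, at most 10 in all, crops included, and the job is handed in when it is done.

Besides the shell and the picture viewer there is one more tool, called after ">>>" as name([rows], argument=value, ...), one row to a line, values as JSON. send_rows: Moves the arm, as the interface text tells. Its arguments: {"type":"object","properties":{"rows":{"type":"array"},"force":{"type":"number"}},"required":["rows"]}

```bash
mkdir -p pics; cat > h.py <<'E'
from station import *
import numpy as np, cv2
def pts(c):
    K,D=c["camera_matrix"],np.array(c["D"]);R=cv2.Rodrigues(np.array(c["rvec"]))[0];t=np.array(c["tvec"]).ravel()
    h,w=c["z_map"].shape;u,v=np.meshgrid(np.arange(w),np.arange(h))
    n=cv2.undistortPoints(np.stack([u,v],-1).reshape(-1,1,2).astype(np.float32),np.array(K),D).reshape(h,w,2)
    z=c["z_map"];P=np.dstack([n*z[...,None],z]);return (P-t)@R
def save(c,n): cv2.imwrite("pics/"+n,c["frame"][...,::-1])
E
python3 - <<'E'
from h import *
o=get_obs();print(o)
a=camera("top");b=camera("side")
cv2.imwrite("pics/ts.png",cv2.resize(np.vstack([a["frame"],b["frame"]])[...,::-1],(480,600),interpolation=cv2.INTER_AREA))
for n,c in(("top",a),("side",b)):
    np.savez(n+".npz",f=c["frame"],P=pts(c),z=c["z_map"])
    save(c,n+".png")
E
```

```text
{'time_s': 0.0, 'qpos': array([-1.20763003e+00,  3.00473326e-01,  1.52162801e+00, -3.45921748e-05,
        1.32063827e+00, -6.65984427e-02]), 'joint_vel': array([ 0.00135501, -0.00049003, -0.00139544,  0.00229479, -0.00020142,
        0.00077677]), 'tau': array([-8.58035892e-04, -5.31804764e+01, -3.52736521e+01,  7.07848719e-02,
        2.43876205e-02, -7.96730183e-05]), 'ee_pos': array([ 0.22904685, -0.49971724,  0.18366526]), 'eef_rot': array([-3.14044601e+00, -4.28974056e-05,  4.29773297e-01]), 'force': array([-0.82061552,  0.0385305 ,  0.25610166]), 'moment': array([ 0.00233356, -0.043495  , -0.01858471]), 'grip_force': 0.0, 'grip_width': 0.09397247157500066}
```

View pics/top.png

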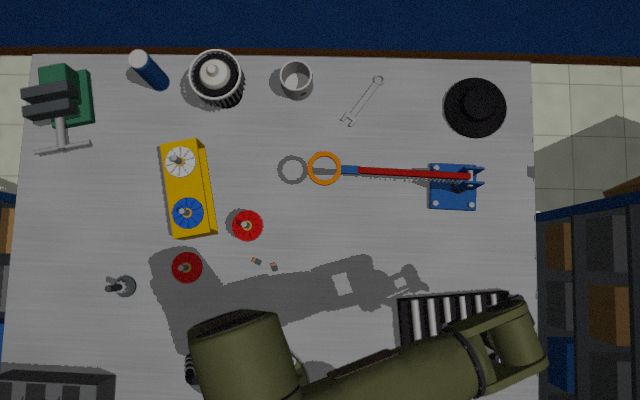

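View pics/side.png

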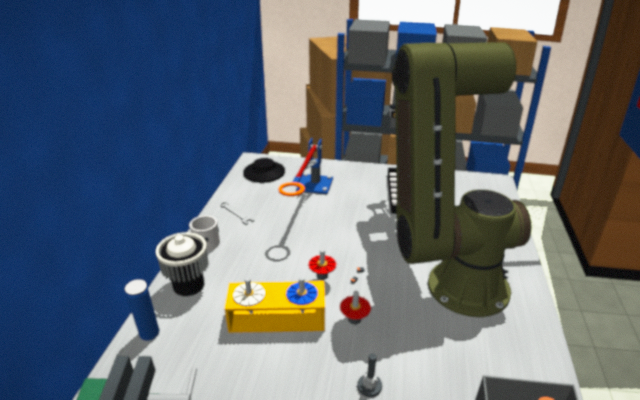

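The top view shows the blue rotor in the rack at (188,212), the white one at (180,160) and the orange ring at (324,168). Red look-alikes stand at (247,225) and (187,267).

```bash
python3 - <<'E'
from h import *
for n,boxes in (("top",dict(blue=(165,190,212,232,'b'),white=(160,145,200,178,'w'),ring=(300,145,345,190,'o'),red1=(230,205,265,243,'r'),red2=(168,248,206,286,'r'))),("side",dict(blue=(284,275,320,310,'b'),ring=(275,178,306,196,'o')))):
    d=np.load(n+".npz");hsv=cv2.cvtColor(d["f"],cv2.COLOR_RGB2HSV)
    M=dict(b=(hsv[...,0]>100)&(hsv[...,0]<125)&(hsv[...,1]>120),o=(hsv[...,0]>8)&(hsv[...,0]<19)&(hsv[...,1]>150),r=((hsv[...,0]<6)|(hsv[...,0]>172))&(hsv[...,1]>150),w=(hsv[...,1]<60)&(hsv[...,2]>120))
    for k,(a,b,c,e,m) in boxes.items():
        mm=np.zeros(hsv.shape[:2],bool);mm[b:e,a:c]=M[m][b:e,a:c];mm&=d["z"]>0
        P=d["P"][mm];z=np.median(P[:,2]);P=P[abs(P[:,2]-z)<.012]
        c2,r=cv2.minEnclosingCircle((P[:,:2]*1000).astype(np.float32))
        print(n,k,mm.sum(),"z",z.round(4),"mean",P.mean(0).round(4),"circ",np.round(c2,1),round(r,1))
    if n=="top":
        P=d["P"][190:232,165:212].reshape(-1,3)
        s=P[(P[:,2]>.125)&(P[:,2]<.17)];print("stub",len(s),np.median(s,0),s[:,2].max())
        s=d["P"][130:250,140:480].reshape(-1,3);print("max z region",s[:,2].max())
E
```

```text
top blue 636 z 0.0965 mean [0.4655 0.2031 0.0967] circ [465.4 205.2] 42.2
top white 631 z 0.0965 mean [0.6016 0.2319 0.0965] circ [602.4 234.9] 43.2
top ring 414 z 0.1961 mean [ 0.5746 -0.1535  0.1959] circ [ 574.9 -154.5] 41.5
top red1 647 z 0.0712 mean [0.4382 0.0489 0.0714] circ [438.7  49.1] 41.5
top red2 628 z 0.0713 mean [0.3227 0.2048 0.0716] circ [323.  206.5] 41.6
stub 45 [0.46497146 0.20314164 0.14460934] 0.14814635690974126
max z region 1.3108221165935052
side blue 395 z 0.0964 mean [0.4668 0.2134 0.0968] circ [466.6 208.8] 41.3
side ring 158 z 0.1957 mean [ 0.574  -0.1464  0.1956] circ [ 575.4 -148.5] 40.7
```

>>> send_rows([
  {"dz": -25, "roll": 6.16, "jaw": -1},
  {"dz": -25, "roll": 6.16, "jaw": -1},
  {"dz": -25, "roll": 6.16, "jaw": -1},
  {"dz": -25, "roll": 6.14, "jaw": -1},
  {"dx": 10, "dy": -30, "jaw": -1},
  {"dx": 10, "dy": -30, "jaw": -1},
  {"dx": 10, "dy": -30, "jaw": -1},
  {"dx": 10, "dy": -30, "jaw": -1},
  {"dx": 10, "dy": -30, "jaw": -1},
  {"dx": 10, "dy": -30, "jaw": -1},
  {"dx": 10, "dy": -30, "jaw": -1},
  {"dx": 10, "dy": -30, "jaw": -1},
])

```text
invalid input at $.rows[0]: expected keys dx, dy, dz, roll, jaw
```

>>> send_rows([
  {"dx": 0, "dy": 0, "dz": -25, "roll": 6.16, "jaw": -1},
  {"dx": 0, "dy": 0, "dz": -25, "roll": 6.16, "jaw": -1},
  {"dx": 0, "dy": 0, "dz": -25, "roll": 6.16, "jaw": -1},
  {"dx": 0, "dy": 0, "dz": -25, "roll": 6.14, "jaw": -1},
  {"dx": 10, "dy": -30, "dz": 0, "roll": 0, "jaw": -1},
  {"dx": 10, "dy": -30, "dz": 0, "roll": 0, "jaw": -1},
  {"dx": 10, "dy": -30, "dz": 0, "roll": 0, "jaw": -1},
  {"dx": 10, "dy": -30, "dz": 0, "roll": 0, "jaw": -1},
  {"dx": 10, "dy": -30, "dz": 0, "roll": 0, "jaw": -1},
  {"dx": 10, "dy": -30, "dz": 0, "roll": 0, "jaw": -1},
  {"dx": 10, "dy": -30, "dz": 0, "roll": 0, "jaw": -1},
  {"dx": 10, "dy": -30, "dz": 0, "roll": 0, "jaw": -1},
])

```text
time_s: 1.1
ee_pos: [0.3092, -0.2584, 0.284]
eef_rot: [-3.141, 0.0, -0.0]
force: [-0.2, -1.4, -0.4]
grip_width: 0.0941
grip_force: 0.0
```

>>> send_rows([
  {"dx": 10, "dy": -30, "dz": 0, "roll": 0, "jaw": -1},
  {"dx": 10, "dy": -30, "dz": 0, "roll": 0, "jaw": -1},
  {"dx": 10, "dy": -30, "dz": 0, "roll": 0, "jaw": -1},
  {"dx": 10, "dy": -30, "dz": 0, "roll": 0, "jaw": -1},
  {"dx": 10, "dy": -30, "dz": 0, "roll": 0, "jaw": -1},
  {"dx": 10, "dy": -30, "dz": 0, "roll": 0, "jaw": -1},
  {"dx": 10, "dy": -30, "dz": 0, "roll": 0, "jaw": -1},
  {"dx": 10, "dy": -30, "dz": 0, "roll": 0, "jaw": -1},
  {"dx": 10, "dy": -30, "dz": 0, "roll": 0, "jaw": -1},
  {"dx": 10, "dy": -30, "dz": 0, "roll": 0, "jaw": -1},
  {"dx": 10, "dy": -30, "dz": 0, "roll": 0, "jaw": -1},
  {"dx": 10, "dy": -30, "dz": 0, "roll": 0, "jaw": -1},
])

```text
time_s: 2.1
ee_pos: [0.4292, 0.1017, 0.2841]
eef_rot: [3.142, 0.0, 0.0]
force: [0.6, -0.9, 0.7]
grip_width: 0.0941
grip_force: 0.0
```

>>> send_rows([
  {"dx": 10, "dy": -30, "dz": 0, "roll": 0, "jaw": -1},
  {"dx": 10, "dy": -30, "dz": 0, "roll": 0, "jaw": -1},
  {"dx": 10, "dy": -30, "dz": 0, "roll": 0, "jaw": -1},
  {"dx": 7, "dy": -13, "dz": 0, "roll": 0, "jaw": -1},
  {"dx": 0, "dy": 0, "dz": 30, "roll": 0, "jaw": -1},
  {"dx": 0, "dy": 0, "dz": 30, "roll": 0, "jaw": -1},
  {"dx": 0, "dy": 0, "dz": 0, "roll": 0, "jaw": -1},
])

```text
time_s: 2.68
ee_pos: [0.464, 0.2026, 0.2189]
eef_rot: [3.139, 0.008, 0.001]
force: [-0.6, -0.3, -0.9]
grip_width: 0.0941
grip_force: 0.0
```

```bash
python3 - <<'E'
from h import *
c=camera("wrist");save(c,"w1.png");P=pts(c);print(get_obs()["ee_pos"])
hsv=cv2.cvtColor(c["frame"],cv2.COLOR_RGB2HSV)
m=(hsv[...,0]>100)&(hsv[...,0]<125)&(hsv[...,1]>120)&(c["z_map"]>0)&(abs(P[...,2]-.098)<.008)
Q=P[m];print(m.sum(),np.median(Q,0),cv2.minEnclosingCircle((Q[:,:2]*1000).astype(np.float32)))
s=P[(P[...,2]>.12)&(P[...,2]<.15)&(np.hypot(P[...,0]-.466,P[...,1]-.205)<.04)]
print(len(s),np.median(s,0) if len(s) else 0, s[:,2].max() if len(s) else 0)
t=s[s[:,2]>.143];print(len(t),t.mean(0),cv2.minEnclosingCircle((t[:,:2]*1000).astype(np.float32)))
E
```

```text
[0.46496411 0.20272994 0.22223872]
3329 [0.47033572 0.20445133 0.0957972 ] ((467.1299743652344, 204.64157104492188), 41.37712097167969)
252 [0.46964358 0.20422764 0.14526654] 0.14718952781628955
188 [0.46752162 0.20447093 0.14557128] ((467.22296142578125, 204.5628662109375), 7.831988334655762)
```

View pics/w1.png

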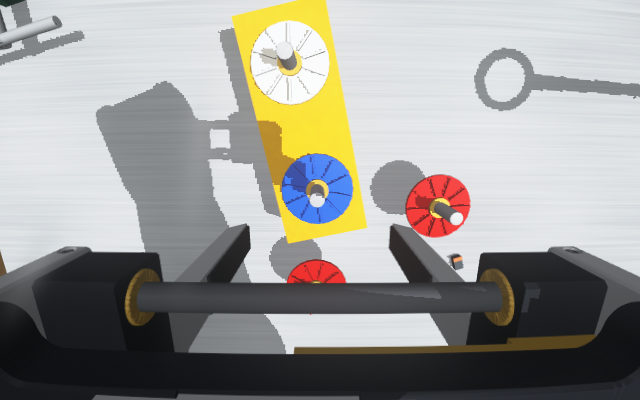

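The wrist view shows the blue plate centred near (317,188) between the fingers. Its stub is clear and the red rotors are well to the side. Stub fit: (467.1, 204.6) mm, radius 7.8 mm, which matches the 16 mm given.

>>> send_rows([
  {"dx": 1, "dy": -1, "dz": 20, "roll": 0, "jaw": -1},
  {"dx": 0, "dy": 0, "dz": 20, "roll": 0, "jaw": -1},
  {"dx": 0, "dy": 0, "dz": 20, "roll": 0, "jaw": -1},
  {"dx": 0, "dy": 0, "dz": 0, "roll": 0, "jaw": -1},
  {"dx": 0, "dy": 0, "dz": 0, "roll": 0, "jaw": -1},
  {"dx": 0, "dy": 0, "dz": 0, "roll": 0, "jaw": -1},
])

```text
time_s: 3.23
ee_pos: [0.468, 0.2042, 0.1665]
eef_rot: [-3.141, -0.003, -0.0]
force: [0.7, -0.7, 0.6]
grip_width: 0.0945
grip_force: 0.0
```

>>> send_rows([
  {"dx": 0, "dy": 0, "dz": 18, "roll": 0, "jaw": -1},
  {"dx": 0, "dy": 0, "dz": 18, "roll": 0, "jaw": -1},
  {"dx": 0, "dy": 0, "dz": 10, "roll": 0, "jaw": -1},
  {"dx": 0, "dy": 0, "dz": 6, "roll": 0, "jaw": -1},
  {"dx": 0, "dy": 0, "dz": 0, "roll": 0, "jaw": -1},
  {"dx": 0, "dy": 0, "dz": 0, "roll": 0, "jaw": -1},
  {"dx": 0, "dy": 0, "dz": 0, "roll": 0, "jaw": -1},
])

```text
time_s: 3.82
ee_pos: [0.4676, 0.2042, 0.1133]
eef_rot: [-3.141, -0.001, 0.0]
force: [0.8, 0.1, 0.1]
grip_width: 0.0938
grip_force: 0.0
```

>>> send_rows([
  {"dx": 0, "dy": 0, "dz": 2, "roll": 0, "jaw": 0.4},
  {"dx": 0, "dy": 0, "dz": 0, "roll": 0, "jaw": 0.5},
  {"dx": 0, "dy": 0, "dz": 0, "roll": 0, "jaw": 0.6},
  {"dx": 0, "dy": 0, "dz": 0, "roll": 0, "jaw": 0.8},
  {"dx": 0, "dy": 0, "dz": 0, "roll": 0, "jaw": 1},
  {"dx": 0, "dy": 0, "dz": 0, "roll": 0, "jaw": 1},
  {"dx": 0, "dy": 0, "dz": 0, "roll": 0, "jaw": 1},
  {"dx": 0, "dy": 0, "dz": 0, "roll": 0, "jaw": 1},
  {"dx": 0, "dy": 0, "dz": 0, "roll": 0, "jaw": 1},
  {"dx": 0, "dy": 0, "dz": 0, "roll": 0, "jaw": 1},
], force=40)

```text
time_s: 4.65
ee_pos: [0.4671, 0.2041, 0.1103]
eef_rot: [-3.142, -0.0, 0.0]
force: [-0.4, -0.2, -0.4]
grip_width: 0.0307
grip_force: 0.0
```

>>> send_rows([
  {"dx": 0, "dy": 0, "dz": 0, "roll": 0, "jaw": 1},
  {"dx": 0, "dy": 0, "dz": 0, "roll": 0, "jaw": 1},
  {"dx": 0, "dy": 0, "dz": 0, "roll": 0, "jaw": 1},
  {"dx": 0, "dy": 0, "dz": 0, "roll": 0, "jaw": 1},
  {"dx": 0, "dy": 0, "dz": 0, "roll": 0, "jaw": 1},
])

```text
time_s: 5.07
ee_pos: [0.4671, 0.2042, 0.1103]
eef_rot: [-3.141, -0.0, 0.0]
force: [1.1, 2.8, -1.4]
grip_width: 0.0147
grip_force: 40.0
```

>>> send_rows([
  {"dx": 0, "dy": 0, "dz": -4, "roll": 0, "jaw": 1},
  {"dx": 0, "dy": 0, "dz": -8, "roll": 0, "jaw": 1},
  {"dx": 0, "dy": 0, "dz": -12, "roll": 0, "jaw": 1},
  {"dx": 0, "dy": 0, "dz": -16, "roll": 0, "jaw": 1},
  {"dx": 0, "dy": 0, "dz": -20, "roll": 0, "jaw": 1},
  {"dx": 0, "dy": 0, "dz": -22, "roll": 0, "jaw": 1},
  {"dx": 0, "dy": 0, "dz": -22, "roll": 0, "jaw": 1},
  {"dx": 0, "dy": 0, "dz": -22, "roll": 0, "jaw": 1},
  {"dx": 0, "dy": 0, "dz": -22, "roll": 0, "jaw": 1},
  {"dx": 0, "dy": 0, "dz": -22, "roll": 0, "jaw": 1},
  {"dx": 0, "dy": 0, "dz": -22, "roll": 0, "jaw": 1},
  {"dx": 0, "dy": 0, "dz": -18, "roll": 0, "jaw": 1},
])

```text
time_s: 6.07
ee_pos: [0.4668, 0.2038, 0.3222]
eef_rot: [3.141, -0.0, -0.0]
force: [0.7, 0.8, -5.8]
grip_width: 0.0152
grip_force: 40.0
```

>>> send_rows([
  {"dx": 0, "dy": 10, "dz": 0, "roll": 0, "jaw": 1},
  {"dx": 0, "dy": 20, "dz": 0, "roll": 0, "jaw": 1},
  {"dx": 2, "dy": 34, "dz": 0, "roll": 0, "jaw": 1},
  {"dx": 3, "dy": 36, "dz": 0, "roll": 0, "jaw": 1},
  {"dx": 3, "dy": 36, "dz": 0, "roll": 0, "jaw": 1},
  {"dx": 3, "dy": 36, "dz": 0, "roll": 0, "jaw": 1},
  {"dx": 3, "dy": 36, "dz": 0, "roll": 0, "jaw": 1},
  {"dx": 3, "dy": 36, "dz": 0, "roll": 0, "jaw": 1},
  {"dx": 3, "dy": 36, "dz": 0, "roll": 0, "jaw": 1},
  {"dx": 0, "dy": 36, "dz": 0, "roll": 0, "jaw": 1},
  {"dx": 0, "dy": 25, "dz": 0, "roll": 0, "jaw": 1},
  {"dx": 0, "dy": 14, "dz": 0, "roll": 0, "jaw": 1},
])

```text
time_s: 7.07
ee_pos: [0.4858, -0.1542, 0.3187]
eef_rot: [-3.142, 0.003, -0.003]
force: [-0.2, 0.0, -7.1]
grip_width: 0.0148
grip_force: 40.0
```

>>> send_rows([
  {"dx": 0, "dy": 0, "dz": 0, "roll": 0, "jaw": 1},
  {"dx": 0, "dy": 0, "dz": 0, "roll": 0, "jaw": 1},
  {"dx": 0, "dy": 0, "dz": 0, "roll": 0, "jaw": 1},
  {"dx": 0, "dy": 0, "dz": 0, "roll": 0, "jaw": 1},
])

```text
time_s: 7.4
ee_pos: [0.4869, -0.1503, 0.32]
eef_rot: [-3.141, 0.0, 0.001]
force: [0.2, -0.0, -6.9]
grip_width: 0.0148
grip_force: 40.0
```

```bash
cat > look.py <<'E'
from h import *
import sys
o=get_obs();print(o["time_s"],o["ee_pos"],o["force"])
c=camera(sys.argv[1]);save(c,sys.argv[2]);P=pts(c)
hsv=cv2.cvtColor(c["frame"],cv2.COLOR_RGB2HSV);H,S,ok=hsv[...,0],hsv[...,1],c["z_map"]>0
near=np.hypot(P[...,0]-.5746,P[...,1]+.152)<.055
m=(H>8)&(H<19)&(S>150)&ok&near&(P[...,2]>.1)
Q=P[m]*1000
if len(Q)>20:
    z=np.percentile(Q[:,2],70);Q=Q[abs(Q[:,2]-z)<6]
    A=np.c_[Q[:,:2],np.ones(len(Q))];print("ring n",len(Q),"z",z,"mean",Q.mean(0),cv2.minEnclosingCircle(Q[:,:2].astype(np.float32)),"tilt",np.linalg.lstsq(A,Q[:,2],rcond=None)[0])
e=o["ee_pos"]
m=(H>100)&(H<125)&(S>120)&ok&(np.hypot(P[...,0]-e[0],P[...,1]-e[1])<.06)&(abs(P[...,2]-e[2])<.04)
Q=P[m]*1000
if len(Q)>20: print("plate n",len(Q),np.median(Q,0),cv2.minEnclosingCircle(Q[:,:2].astype(np.float32)),"z",np.percentile(Q[:,2],[5,50,95]))
E
python3 look.py wrist w2.png
```

```text
7.4 [ 0.48694736 -0.15025596  0.31997634] [ 0.24209803 -0.01689274 -6.8915258 ]
ring n 353 z 196.37089214086984 mean [ 576.48572917 -152.92398105  195.24160937] ((576.1243896484375, -154.81320190429688), 41.404178619384766) tilt [-5.95241637e-04  5.77959926e-02  2.04423151e+02]
plate n 5248 [ 500.897062   -150.43069862  305.48754522] ((487.2669982910156, -150.57901000976562), 41.6449089050293) z [304.29846708 305.48754522 310.38754024]
```

View pics/w2.png

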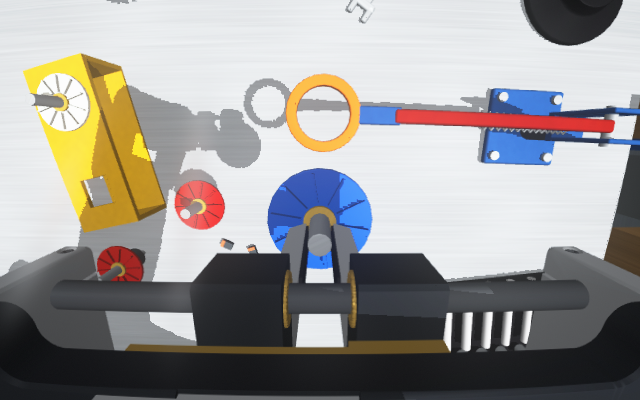

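The wrist view shows the orange ring centred at about (323,113), its arm running right to the blue post, and the blue plate hanging level in the grip at (320,218). The ring centre is at about (576, -153.5, 196), so I need +89 in x and 3 in -y.

>>> send_rows([
  {"dx": 10, "dy": 0, "dz": 0, "roll": 0, "jaw": 1},
  {"dx": 20, "dy": 1, "dz": 0, "roll": 0, "jaw": 1},
  {"dx": 25, "dy": 1, "dz": 0, "roll": 0, "jaw": 1},
  {"dx": 20, "dy": 1, "dz": 0, "roll": 0, "jaw": 1},
  {"dx": 10, "dy": 0, "dz": 0, "roll": 0, "jaw": 1},
  {"dx": 4, "dy": 0, "dz": 0, "roll": 0, "jaw": 1},
  {"dx": 0, "dy": 0, "dz": 0, "roll": 0, "jaw": 1},
  {"dx": 0, "dy": 0, "dz": 10, "roll": 0, "jaw": 1},
  {"dx": 0, "dy": 0, "dz": 10, "roll": 0, "jaw": 1},
  {"dx": 0, "dy": 0, "dz": 0, "roll": 0, "jaw": 1},
  {"dx": 0, "dy": 0, "dz": 0, "roll": 0, "jaw": 1},
])

```text
time_s: 8.37
ee_pos: [0.5755, -0.1539, 0.2996]
eef_rot: [-3.141, 0.001, -0.0]
force: [0.0, -0.4, -6.0]
grip_width: 0.015
grip_force: 40.0
```

```bash
python3 look.py wrist w3.png; python3 look.py side s3.png;python3 look.py top t3.png; python3 -c "
import cv2
a=cv2.imread('pics/w3.png');b=cv2.imread('pics/s3.png')[120:320,180:400]
cv2.imwrite('pics/c3.png',cv2.vconcat([cv2.resize(a,(480,300)),cv2.resize(b,(480,300))]))"
```

```text
8.3667 [ 0.57545265 -0.15385789  0.29957579] [ 0.02347185 -0.39345226 -5.96757769]
ring n 257 z 196.74439680204173 mean [ 608.76978971 -143.83034777  196.03822032] ((596.4902954101562, -154.76019287109375), 35.28278350830078) tilt [-2.97560973e-02  5.09899606e-02  2.21486737e+02]
plate n 5255 [ 589.41298946 -154.02831057  285.01475163] ((575.6322021484375, -154.46923828125), 41.85796356201172) z [283.82532348 285.01475163 289.93641779]
8.4167 [ 0.57575952 -0.15394841  0.30031468] [ 0.32491623 -0.79266751 -6.32860549]
ring n 133 z 197.42585189108394 mean [ 573.47590256 -145.32742387  196.16998138] ((575.2230834960938, -148.85052490234375), 41.317779541015625) tilt [9.72969153e-03 3.40490824e-02 1.95538503e+02]
plate n 219 [ 570.65414944 -137.48429824  287.46519724] ((576.8239135742188, -147.6522674560547), 43.28899002075195) z [283.18667138 287.46519724 293.01412537]
8.4667 [ 0.57597024 -0.15398998  0.30066975] [ 0.13391066 -0.47443808 -5.71536012]
plate n 96 [ 562.6978211  -141.58987148  287.32520731] ((566.293212890625, -139.7532501220703), 27.397686004638672) z [284.52223166 287.32520731 292.00972633]
```

View pics/c3.png

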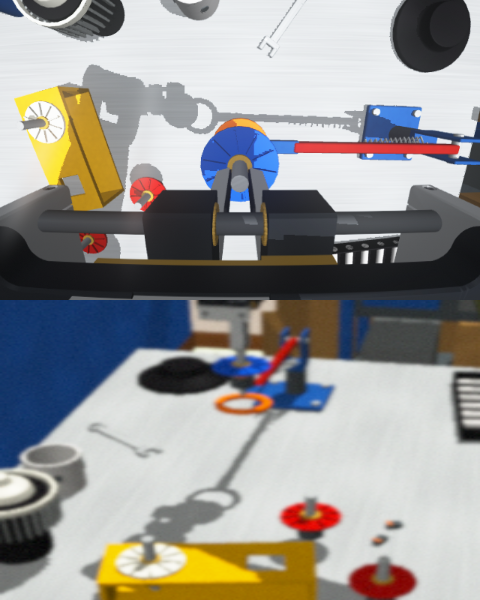

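The rotor hangs directly over the ring: its plate sits above the orange ring, and the side view gives the two centres within 2 mm of each other. The gap is about 83 mm, so I'll lower it.

>>> send_rows([
  {"dx": 0, "dy": 0, "dz": 8, "roll": 0, "jaw": 1},
  {"dx": 0, "dy": 0, "dz": 12, "roll": 0, "jaw": 1},
  {"dx": 0, "dy": 0, "dz": 12, "roll": 0, "jaw": 1},
  {"dx": 0, "dy": 0, "dz": 12, "roll": 0, "jaw": 1},
  {"dx": 0, "dy": 0, "dz": 12, "roll": 0, "jaw": 1},
  {"dx": 0, "dy": 0, "dz": 8, "roll": 0, "jaw": 1},
  {"dx": 0, "dy": 0, "dz": 6, "roll": 0, "jaw": 1},
  {"dx": 0, "dy": 0, "dz": 0, "roll": 0, "jaw": 1},
  {"dx": 0, "dy": 0, "dz": 0, "roll": 0, "jaw": 1},
  {"dx": 0, "dy": 0, "dz": 0, "roll": 0, "jaw": 1},
  {"dx": 0, "dy": 0, "dz": 0, "roll": 0, "jaw": 1},
])

```text
time_s: 9.43
ee_pos: [0.5764, -0.154, 0.231]
eef_rot: [3.141, -0.001, 0.0]
force: [-0.0, 0.5, -5.4]
grip_width: 0.0151
grip_force: 40.0
```

```bash
python3 look.py wrist w4.png; python3 look.py side s4.png
```

```text
9.4333 [ 0.57637775 -0.15399879  0.23097174] [-0.03914276  0.47275419 -5.35969577]
ring n 109 z 195.7182152161948 mean [ 614.78144322 -158.11977939  195.11854087] ((608.8433837890625, -158.5747528076172), 25.449859619140625) tilt [8.73350516e-02 2.85867879e-02 1.45946708e+02]
plate n 5605 [ 588.81366254 -157.2739287   216.37903273] ((576.9273071289062, -163.61270141601562), 50.399322509765625) z [193.81084271 216.37903273 221.30350013]
9.4833 [ 0.57634052 -0.15403363  0.23087428] [ 0.65347583 -0.7481169  -6.50621436]
ring n 78 z 198.49025878627788 mean [ 568.66663463 -123.16413842  197.12012072] ((572.0341186523438, -141.40432739257812), 37.94615173339844) tilt [2.41384566e-03 4.01520770e-02 2.00692743e+02]
plate n 221 [ 570.76009943 -138.73440666  217.85982596] ((576.35986328125, -150.594970703125), 45.048858642578125) z [213.78151106 217.85982596 222.53699186]
```

>>> send_rows([
  {"dx": 0, "dy": 0, "dz": 1.5, "roll": 0, "jaw": 1},
  {"dx": 0, "dy": 0, "dz": 1.5, "roll": 0, "jaw": 1},
  {"dx": 0, "dy": 0, "dz": 1.5, "roll": 0, "jaw": 1},
  {"dx": 0, "dy": 0, "dz": 1.5, "roll": 0, "jaw": 1},
  {"dx": 0, "dy": 0, "dz": 1.5, "roll": 0, "jaw": 1},
  {"dx": 0, "dy": 0, "dz": 1.5, "roll": 0, "jaw": 1},
  {"dx": 0, "dy": 0, "dz": 1.5, "roll": 0, "jaw": 1},
  {"dx": 0, "dy": 0, "dz": 1.5, "roll": 0, "jaw": 1},
  {"dx": 0, "dy": 0, "dz": 1.5, "roll": 0, "jaw": 1},
  {"dx": 0, "dy": 0, "dz": 1.5, "roll": 0, "jaw": 1},
  {"dx": 0, "dy": 0, "dz": 1.5, "roll": 0, "jaw": 1},
  {"dx": 0, "dy": 0, "dz": 1.5, "roll": 0, "jaw": 1},
])

```text
time_s: 10.53
ee_pos: [0.5762, -0.1539, 0.2122]
eef_rot: [-3.142, -0.0, 0.0]
force: [-1.2, 1.0, -4.5]
grip_width: 0.0143
grip_force: 40.0
```

>>> send_rows([
  {"dx": 0, "dy": 0, "dz": 1.5, "roll": 0, "jaw": 1},
  {"dx": 0, "dy": 0, "dz": 1.5, "roll": 0, "jaw": 1},
  {"dx": 0, "dy": 0, "dz": 1.5, "roll": 0, "jaw": 1},
  {"dx": 0, "dy": 0, "dz": 1.5, "roll": 0, "jaw": 1},
  {"dx": 0, "dy": 0, "dz": 1.5, "roll": 0, "jaw": 1},
  {"dx": 0, "dy": 0, "dz": 1.5, "roll": 0, "jaw": 1},
  {"dx": 0, "dy": 0, "dz": 1.5, "roll": 0, "jaw": 1},
  {"dx": 0, "dy": 0, "dz": 1.5, "roll": 0, "jaw": 1},
])

```text
time_s: 11.2
ee_pos: [0.5762, -0.1539, 0.2002]
eef_rot: [-3.142, -0.0, 0.0]
force: [-0.4, 2.5, -2.8]
grip_width: 0.0152
grip_force: 40.0
```

```bash
python3 look.py side s5.png; python3 look.py wrist w5.png; python3 -c "
import cv2
a=cv2.imread('pics/w5.png');b=cv2.imread('pics/s5.png')[130:230,230:390]
cv2.imwrite('pics/c5.png',cv2.vconcat([cv2.resize(a,(480,300)),cv2.resize(b,(480,300))]))"
```

```text
11.2 [ 0.5761983  -0.15385975  0.20022219] [-0.442206    2.53942519 -2.80681306]
plate n 220 [ 570.446512   -142.59276797  187.53433442] ((575.7613525390625, -161.10516357421875), 52.190433502197266) z [183.37701829 187.53433442 193.4081769 ]
11.25 [ 0.57615672 -0.15385255  0.19990926] [ 0.52020471  2.44567588 -3.00208393]
plate n 5781 [ 587.9002865  -157.88757004  185.28855295] ((576.164306640625, -163.1362762451172), 50.738712310791016) z [179.14451414 185.28855295 190.24500876]
```

View pics/c5.png

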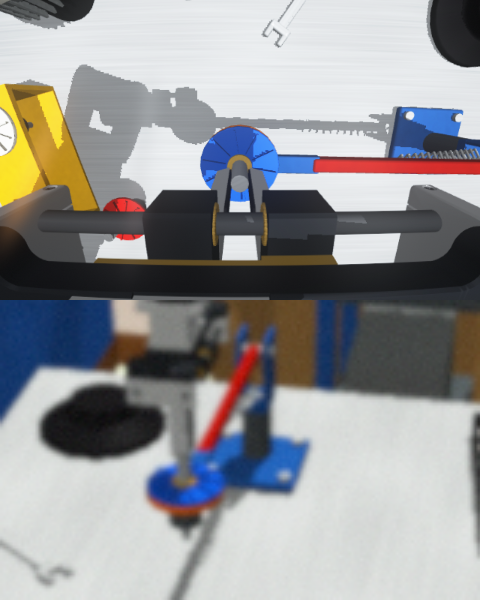

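The plate is seated concentrically on the ring and the arm is sinking. About 2.9 N still hangs on the gripper, so I'll keep following it down.

>>> send_rows([
  {"dx": 0, "dy": 0, "dz": 1.2, "roll": 0, "jaw": 1},
  {"dx": 0, "dy": 0, "dz": 1.2, "roll": 0, "jaw": 1},
  {"dx": 0, "dy": 0, "dz": 1.2, "roll": 0, "jaw": 1},
  {"dx": 0, "dy": 0, "dz": 1.2, "roll": 0, "jaw": 1},
  {"dx": 0, "dy": 0, "dz": 1.2, "roll": 0, "jaw": 1},
  {"dx": 0, "dy": 0, "dz": 1.2, "roll": 0, "jaw": 1},
  {"dx": 0, "dy": 0, "dz": 1.2, "roll": 0, "jaw": 1},
  {"dx": 0, "dy": 0, "dz": 1.2, "roll": 0, "jaw": 1},
  {"dx": 0, "dy": 0, "dz": 1.2, "roll": 0, "jaw": 1},
  {"dx": 0, "dy": 0, "dz": 1.2, "roll": 0, "jaw": 1},
  {"dx": 0, "dy": 0, "dz": 0, "roll": 0, "jaw": 1},
  {"dx": 0, "dy": 0, "dz": 0, "roll": 0, "jaw": 1},
])

```text
time_s: 12.3
ee_pos: [0.5761, -0.1539, 0.1882]
eef_rot: [3.142, -0.0, 0.0]
force: [-0.9, 3.9, -1.1]
grip_width: 0.0146
grip_force: 40.0
```

>>> send_rows([
  {"dx": 0, "dy": 0, "dz": 1, "roll": 0, "jaw": 1},
  {"dx": 0, "dy": 0, "dz": 1, "roll": 0, "jaw": 1},
  {"dx": 0, "dy": 0, "dz": 1, "roll": 0, "jaw": 1},
  {"dx": 0, "dy": 0, "dz": 1, "roll": 0, "jaw": 1},
  {"dx": 0, "dy": 0, "dz": 1, "roll": 0, "jaw": 1},
  {"dx": 0, "dy": 0, "dz": 1, "roll": 0, "jaw": 1},
  {"dx": 0, "dy": 0, "dz": 1, "roll": 0, "jaw": 1},
  {"dx": 0, "dy": 0, "dz": 0, "roll": 0, "jaw": 1},
  {"dx": 0, "dy": 0, "dz": 0, "roll": 0, "jaw": 1},
  {"dx": 0, "dy": 0, "dz": 0, "roll": 0, "jaw": 1},
  {"dx": 0, "dy": 0, "dz": 0, "roll": 0, "jaw": 1},
])

```text
time_s: 13.22
ee_pos: [0.5762, -0.1539, 0.1813]
eef_rot: [3.142, -0.0, 0.0]
force: [0.6, 3.6, 0.9]
grip_width: 0.0152
grip_force: 40.0
```

```bash
python3 - <<'E'
from h import *
F=[]
for i in range(6):
    F.append(get_obs()["force"]);c=camera("wrist")
print(np.mean(F,0),np.std(F,0),get_obs()["ee_pos"])
P=pts(c)
for x in (.60,.61):
  for y in (-.20,-.215): 
    s=P[(abs(P[...,0]-x)<.0)&(abs(P[...,1]-y)<.0)]
hsv=cv2.cvtColor(c["frame"],cv2.COLOR_RGB2HSV)
m=((hsv[...,0]<5)|(hsv[...,0]>174))&(hsv[...,1]>150)&(P[...,1]<-.22)&(P[...,1]>-.5)
Q=P[m];print("red bar z slope/at ring",np.polyfit(Q[:,1]+.154,Q[:,2],1))
E
```

```text
[0.58709455 3.3462922  0.42281823] [0.31162825 0.40079146 0.36106612] [ 0.576134   -0.15395254  0.1812557 ]
red bar z slope/at ring [-0.04674026  0.16137844]
```

>>> send_rows([
  {"dx": 0, "dy": -0.5, "dz": -1, "roll": 0, "jaw": 1},
  {"dx": 0, "dy": -0.5, "dz": -1, "roll": 0, "jaw": 1},
  {"dx": 0, "dy": -0.5, "dz": -0.5, "roll": 0, "jaw": 1},
  {"dx": 0, "dy": 0, "dz": 0, "roll": 0, "jaw": 1},
  {"dx": 0, "dy": 0, "dz": 0, "roll": 0, "jaw": 1},
  {"dx": 0, "dy": 0, "dz": 0, "roll": 0, "jaw": 1},
])

```text
time_s: 14.02
ee_pos: [0.5761, -0.1528, 0.1838]
eef_rot: [3.141, -0.0, -0.0]
force: [0.6, -3.2, -0.9]
grip_width: 0.0155
grip_force: 40.2
```

```bash
cat > f.py <<'E'
from h import *
F=[];M=[]
for i in range(6):
    o=get_obs();F.append(o["force"]);M.append(o["moment"]);c=camera("wrist")
print(o["time_s"],np.mean(F,0),np.mean(M,0),o["ee_pos"])
P=pts(c);hsv=cv2.cvtColor(c["frame"],cv2.COLOR_RGB2HSV)
m=((hsv[...,0]<5)|(hsv[...,0]>174))&(hsv[...,1]>150)&(P[...,1]<-.22)&(P[...,1]>-.5)
Q=P[m];print("red bar",np.polyfit(Q[:,1]+.154,Q[:,2],1))
E
python3 f.py
```

```text
14.2667 [ 0.40091547 -3.56884231 -0.00896164] [-1.05489665 -0.06897977  0.0184602 ] [ 0.57614031 -0.15267908  0.18375765]
red bar [-0.03551521  0.16527514]
```

>>> send_rows([
  {"dx": 0, "dy": 0.4, "dz": 0, "roll": 0, "jaw": 1},
  {"dx": 0, "dy": 0.2, "dz": 0, "roll": 0, "jaw": 1},
  {"dx": 0, "dy": 0, "dz": 0, "roll": 0, "jaw": 1},
  {"dx": 0, "dy": 0, "dz": 0, "roll": 0, "jaw": 1},
  {"dx": 0, "dy": 0, "dz": 0, "roll": 0, "jaw": 1},
  {"dx": 0, "dy": 0, "dz": 0, "roll": 0, "jaw": 1},
])

```text
time_s: 14.82
ee_pos: [0.5761, -0.1529, 0.1837]
eef_rot: [-3.141, 0.0, 0.0]
force: [0.8, -1.7, 0.1]
grip_width: 0.0151
grip_force: 40.2
```

```bash
python3 f.py
```

```text
15.0667 [ 0.34244319 -1.24962737  0.2165411 ] [-0.51356916 -0.04290494  0.01205812] [ 0.57614066 -0.15295238  0.1837415 ]
red bar [-0.03703617  0.16486345]
```

Balanced: the vertical load on the gripper is about 0.2 N and the arm is still. I'll ease the grip off, then open.

>>> send_rows([
  {"dx": 0, "dy": 0, "dz": 0, "roll": 0, "jaw": 1},
  {"dx": 0, "dy": 0, "dz": 0, "roll": 0, "jaw": 1},
  {"dx": 0, "dy": 0, "dz": 0, "roll": 0, "jaw": 1},
  {"dx": 0, "dy": 0, "dz": 0, "roll": 0, "jaw": 1},
  {"dx": 0, "dy": 0, "dz": 0, "roll": 0, "jaw": 1},
  {"dx": 0, "dy": 0, "dz": 0, "roll": 0, "jaw": 1},
], force=5)

```text
time_s: 15.62
ee_pos: [0.5761, -0.1528, 0.1838]
eef_rot: [-3.141, 0.0, 0.0]
force: [-0.2, 4.3, -0.3]
grip_width: 0.0158
grip_force: 5.0
```

```bash
python3 f.py
```

```text
15.8667 [-0.04977802  4.19956719 -0.06452456] [0.82968861 0.02992906 0.00526173] [ 0.57613479 -0.15296945  0.18374924]
red bar [-0.03634995  0.16506698]
```

>>> send_rows([
  {"dx": 0, "dy": 0, "dz": 0, "roll": 0, "jaw": 0.6},
  {"dx": 0, "dy": 0, "dz": 0, "roll": 0, "jaw": 0.5},
  {"dx": 0, "dy": 0, "dz": 0, "roll": 0, "jaw": 0.3},
  {"dx": 0, "dy": 0, "dz": 0, "roll": 0, "jaw": 0.2},
  {"dx": 0, "dy": 0, "dz": 0, "roll": 0, "jaw": 0},
  {"dx": 0, "dy": 0, "dz": 0, "roll": 0, "jaw": 0},
  {"dx": 0, "dy": 0, "dz": 0, "roll": 0, "jaw": 0},
  {"dx": 0, "dy": 0, "dz": 0, "roll": 0, "jaw": 0},
])

```text
time_s: 16.58
ee_pos: [0.5761, -0.1531, 0.1838]
eef_rot: [3.141, -0.0, 0.0]
force: [0.4, -0.5, -0.1]
grip_width: 0.0468
grip_force: 0.0
```

```bash
python3 f.py; python3 look.py wrist w6.png; python3 look.py side s6.png; python3 -c "
import cv2
a=cv2.imread('pics/w6.png');b=cv2.imread('pics/s6.png')[130:230,230:390]
cv2.imwrite('pics/c6.png',cv2.vconcat([cv2.resize(a,(480,300)),cv2.resize(b,(480,300))]))"
```

```text
16.8333 [-0.06092507 -0.02258854  0.06551108] [0.04686029 0.03228286 0.01485812] [ 0.57615629 -0.15303915  0.18376423]
red bar [-0.05286359  0.1592064 ]
16.8833 [ 0.5761517  -0.15302586  0.18372774] [ 0.04343823  0.05609548 -0.0583554 ]
plate n 6535 [ 583.04067795 -159.47586076  162.84484726] ((577.2745971679688, -163.23680114746094), 49.87735366821289) z [159.67475917 162.84484726 167.95703724]
16.9333 [ 0.57614147 -0.15303055  0.18375081] [0.39602044 0.16629676 0.14224159]
plate n 247 [ 570.8626192  -144.78996422  163.97920122] ((571.2242431640625, -160.2076873779297), 52.35203552246094) z [160.07811792 163.97920122 169.55313721]
```

View pics/c6.png

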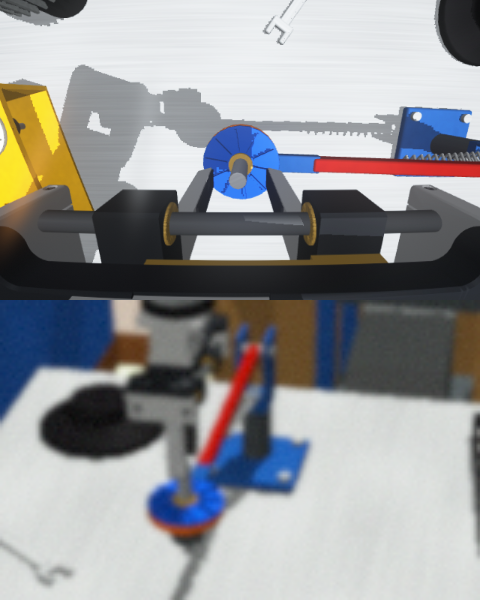

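The rotor sits in the ring with its stub free between the fingers; it settled only about 5 mm further down and no force is left on the tool. I'll retreat straight up.

>>> send_rows([
  {"dx": 0, "dy": 0, "dz": 0, "roll": 0, "jaw": -0.4},
  {"dx": 0, "dy": 0, "dz": 0, "roll": 0, "jaw": -0.4},
  {"dx": 0, "dy": 0, "dz": -4, "roll": 0, "jaw": -0.4},
  {"dx": 0, "dy": 0, "dz": -10, "roll": 0, "jaw": -0.4},
  {"dx": 0, "dy": 0, "dz": -15, "roll": 0, "jaw": -0.4},
  {"dx": 0, "dy": 0, "dz": -20, "roll": 0, "jaw": -0.4},
  {"dx": 0, "dy": 0, "dz": -20, "roll": 0, "jaw": -0.4},
  {"dx": 0, "dy": 0, "dz": -20, "roll": 0, "jaw": -0.4},
  {"dx": 0, "dy": 0, "dz": -20, "roll": 0, "jaw": -0.4},
  {"dx": 0, "dy": 0, "dz": -20, "roll": 0, "jaw": -0.4},
  {"dx": 0, "dy": 0, "dz": -10, "roll": 0, "jaw": -0.4},
  {"dx": 0, "dy": 0, "dz": 0, "roll": 0, "jaw": -0.4},
])

```text
time_s: 17.98
ee_pos: [0.5766, -0.1532, 0.3256]
eef_rot: [3.14, -0.004, 0.0]
force: [0.0, -0.2, 0.4]
grip_width: 0.0657
grip_force: 0.0
```

>>> send_rows([
  {"dx": 0, "dy": 0, "dz": 0, "roll": 0, "jaw": -0.4},
  {"dx": 0, "dy": 0, "dz": 0, "roll": 0, "jaw": -0.4},
  {"dx": 0, "dy": 0, "dz": 0, "roll": 0, "jaw": -0.4},
  {"dx": 0, "dy": 0, "dz": 0, "roll": 0, "jaw": -0.4},
  {"dx": 0, "dy": 0, "dz": 0, "roll": 0, "jaw": -0.4},
  {"dx": 0, "dy": 0, "dz": 0, "roll": 0, "jaw": -0.4},
])

```text
time_s: 18.48
ee_pos: [0.5761, -0.153, 0.3224]
eef_rot: [-3.141, 0.0, 0.0]
force: [-0.3, -0.0, -0.1]
grip_width: 0.0658
grip_force: 0.0
```

```bash
python3 f.py; python3 look.py wrist w7.png
```

```text
18.7333 [-0.02986998  0.11900065  0.39130951] [ 0.02397942 -0.00140801  0.00923762] [ 0.57614458 -0.15305489  0.32271806]
red bar [-0.05833935  0.15855748]
18.7833 [ 0.57612643 -0.15305052  0.32271605] [-0.28796624  1.42990336 -0.21992   ]
```

View pics/w7.png

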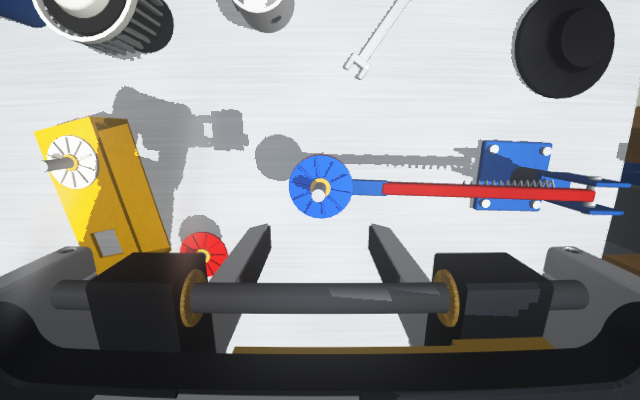

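The blue rotor hangs in the ring at (320,187), stub up, and the arm is at rest. The white rotor is still in the rack at (72,160), and the gripper is clear.

```bash
python3 -c "
from station import *
print(hand_in())"
```

```text
the job is handed in; nothing more can be done
None
```

The blue rotor hangs stub up in the orange ring with its plate on the ring; I let go only once the arm had settled at balance (it sank about 5 mm more on release), left the white rotor in the rack, and handed in at about 19 s with the gripper clear.

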